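# Press a medal into its backing cup and hold it under the press

## Robot

A 7-joint arm with a two-finger parallel gripper is mounted at the origin on the work surface. World frame = base frame: x ahead of the robot, y to its left, z up, the work surface at z = 0. Lengths are in m, angles in rad, forces in N, time in s.
With the tool pointing down it reaches from about 0.4 to 0.85 m from the base axis. Payload 4.5 kg.
Tool frame: the origin (TCP) lies on the centre line of the jaws, within the pads' length; the fingertips stand 8 mm ahead of it and the grasp point (between the pads) lies 11 mm behind it; z points along the fingers, y is the line along which they close (so a half turn about z gives the same grasp; the last joint's range is limited). The gripper opens to 88 mm and grips with 3 to 60 N. Pads are 18 mm wide; open, the fingers measure 123 mm over their backs; the gripper's body (75 mm by 187 mm) begins 45 mm behind the grasp point.
Start: joints at [1.205, 0.689, -0.195, 1.565, 0.157, 0.902, -0.215], TCP at [0.243, -0.576, 0.247] pointing down, gripper open.
Joint ranges: [-3.01, 3.01], [-0.46, 2.08], [-1.47, 1.51], [0.13, 2.56], [-1, 4.14], [0.04, 2.09], [-2.66, 2.66]. Speed limits (rad/s): [2.57, 2.57, 3.14, 3.14, 3.14, 3.14, 3.14].

## Interface

Orientations are given as [roll, pitch, yaw] about the fixed x, y, z axes, in that order (R = Rz(yaw) Ry(pitch) Rx(roll)).
In Python, from plant import arm gives the robot as it stands.
- The arm moves only by the shell command python3 -m creep 'ROWS' [FORCE]. ROWS is text: rows parted by semicolons, each of 7 numbers parted by spaces: the turn, a rotation vector about the world's x, y, z in degrees, then the shift along the world's x, y, z in m, then the finger opening in m, from 0 to 0.0881. In form: ax ay az x y z hand; .... A call has exactly 8 rows; each row is the pose to reach, as a shift and turn from the pose commanded when the call began; what a row does not reach only later rows make up. A row lasts 1/8 s, in which the tool goes at most 62.5 mm and 10.7 degrees, less where a joint would pass 70% of its speed; a pose out of reach is approached as far as the arm can. A call with a gripper value outside its range is refused whole. The fingers move at their own pace and stop on an object; FORCE is the grip in N (left out, the last holds). Time passes only in rows, so rows that repeat a pose let the fingers close, or fill a call up. It gives the time, the measured TCP pose, the force, the opening and the grip force at its end, in the units of the state.
- arm.read_state(): the state, without advancing time (a new reading comes with each control period).
- arm.grab_frame(name): name is "side" or "top" or "wrist"; returns (picture, depth): 384x512x3 uint8, red, green, blue; 384x512 float32, m along the optical axis (not along the pixel's ray), 0 where there is no reading.
- arm.camera_model(name): a dict with "camera_matrix" (3x3 intrinsics, pixels), "R" (3x3) and "t" (3): a world point X has camera coordinates R X + t. Camera axes: x right, y down, z forward; pixel columns grow to the right and rows downward; lengths in m; the calibration is good to about 2 mm. A picture is of the moment at which its call begins: read the wrist's pose just before it. camera_model takes no time and is no camera call; for the wrist camera it gives the pose at the moment of the call.
- arm.sign_off(): hands the job in; it is judged then, once.
The state is a dict: "clock": time; "q": joint angles; "dq": joint speeds; "joint_efforts": joint torques, N m; "position": TCP position; "eef_rot": TCP orientation; "contact_force": force on the tool from outside, world axes, zero at the start; "moment": the same for the moment, N m; "opening": opening from 0.0 (shut) to 1.0 (fully open); "gripper_force": force on a finger pad.
Only numpy, scipy, OpenCV 4.12 (cv2) and the standard library are available. Lean on these libraries where they do the work, as an engineer would, in place of code of your own. Each camera call takes 0.05 s, during which the arm holds its last target. There are 200 camera calls.

## Task

Lay the medal that fits (the middle-sized brass disc on the leather) flat in the shallow steel cup on the press's loading slide, let go of it, and push the slide fully home under the ram. Then press the black lever grip down until the lever is level, so that the white foot squeezes the medal into the cup, and finish while still holding the lever level with the gripper: the adhesive needs that steady pressure, and the lever springs up if let go. Leave the other discs and tools where they are.

Things in the scene. Friction and masses are not known exactly. Their poses are not given: they have to be found in the camera images.
- press: grey cast lever press fixed upright on the bench, base 120 x 190 mm, 200 mm tall without lever. Origin: on the bench under the ram's axis. Its own -x: the way the loading slide comes out (towards the robot); +x: pushed home; -y: to the column (46 mm square, 77 mm off); +y: the way the lever points. The head round the ram (radius 20 mm, z 105 to 151 mm) overhangs the home place
- slide (a joint): loading slide along the press's x axis, m: 0 = fully out (cup axis 100 mm from the ram axis), 0.100 = fully home against its stop (cup under the ram). About 2 N moves it; it stays where it is left
- cup (a point): centre of the floor of the steel backing cup fixed on the slide: round, 44 mm inside, 50 mm outside, rim 3 mm above this floor; the floor is 44 mm above the bench. Moves with the slide
- plate (a point): middle of the top edge of the outer (-x) face of the slide's turned-up front plate: 52 mm wide, 8 mm thick, top edge 76 mm above the bench and 34 mm above the slide, 80 mm from the cup's axis. Push on this outer face to move the slide home; moves with the slide
- lever (a joint): press lever, rad: 0 = at rest, sloping up 0.34 rad towards its end; grows as it is pressed down; 0.34 = level; 0.42 = bottom stop, below level. Drives the ram down 70 mm per rad. A spring lifts it back up; the foot meets a seated medal at about 0.26 rad and gives way from there. Holding it level takes about 13 N straight down at the grip
- lever_grip (a point): on the axis of the lever's black grip (round, 23 mm thick, 105 mm long, from 130 to 235 mm from the pivot), 190 mm from the pivot; 239 mm above the bench at rest, 176 mm when level. Moves with the lever
- foot: white nylon pressing foot under the ram, a disc 34 mm across, 12 mm thick, on a 3 N/mm spring; origin at the centre of its underside, 70 mm above the bench with the lever up; z axis up
- medal: the medal: brass disc 40 mm across and 8 mm thick with a beaded rim and a six-rayed star on top, about 85 g, lying flat on the leather; origin at the centre of its underside, z axis up through its face. Seated, 5 mm of it stand above the cup's rim, so hold it by its upper 4 mm
- leather: grey leather pad 200 x 200 x 4 mm, fixed to the bench, on which the three brass discs lie; origin at the centre of its underside
- disc_large: plain brass disc 54 mm across, 8 mm thick, too big for the cup; leave it alone
- disc_small: plain brass disc 26 mm across, 8 mm thick, too small for the cup; leave it alone
- hammer: goldsmith's hammer lying on the bench, 255 mm long, wooden handle; leave it alone
- punch: square steel punch lying on the bench, 10 mm thick, about 120 mm long; leave it alone
- file: flat file with a wooden handle lying on the bench, about 240 mm long; leave it alone
- lever_pivot (a point): the lever's pivot, fixed on the press at its own x 0, y -70 mm, z 176 mm above the bench; a level lever has its axis at this height all along

How it is judged:
By the outcome, as a careful person would: the job done as asked, in the order asked, and still so for the second after the job is handed in, while the arm keeps its last pose, push and grip.
It also fails if it takes over 72 s, if anything falls off the work surface, if the arm or the gripper's body presses on something with over 40 N, if the wrist force passes 120 N, or if a joint passes its speed limit or range.

## Working session

There is one attempt and no reset: what is moved stays moved. The work goes in short steps, Python scripts to look and compute and a shell command to move; the robot and the scene stay as the last step left them, time stands still between calls to the robot, and variables do not carry over. Pictures are saved under pics/ and viewed, at most 10 in all, crops included, and the job is handed in when it is done.

```bash
mkdir -p pics; ls; cat > h.py <<'E'
import numpy as np, cv2
from plant import arm
def grab(n,f):
    M=arm.camera_model(n); p,d=arm.grab_frame(n)
    np.savez('pics/'+f+'.npz',p=p,d=d,K=M['camera_matrix'],R=M['R'],t=M['t'])
    cv2.imwrite('pics/'+f+'.png',p[:,:,::-1]); return p,d,M
def load(f):
    z=np.load('pics/'+f+'.npz'); return z['p'],z['d'],dict(camera_matrix=z['K'],R=z['R'],t=z['t'])
def onplane(M,u,v,h):
    K,R,t=[np.array(M[k]) for k in('camera_matrix','R','t')]
    c=-R.T@t; r=R.T@np.linalg.inv(K)@np.array([u,v,1.]); return c+r*(h-c[2])/r[2]
def cloud(M,d):
    K,R,t=[np.array(M[k]) for k in('camera_matrix','R','t')]
    v,u=np.mgrid[:d.shape[0],:d.shape[1]]
    c=np.stack([(u-K[0,2])/K[0,0]*d,(v-K[1,2])/K[1,1]*d,d],-1)
    return (c-t)@R
def proj(M,X):
    K,R,t=[np.array(M[k]) for k in('camera_matrix','R','t')]
    c=K@(R@np.array(X)+t); return c[:2]/c[2]
E
python3 - <<'E'
from h import *
ims=[]
for n in('top','side'):
    p,d,M=grab(n,n+'0'); print(n,np.round(M['camera_matrix'],1).tolist(),np.round(-np.array(M['R']).T@M['t'],3))
s=arm.read_state();print({k:np.round(v,3).tolist() for k,v in s.items()})
E
```

```text
pics
top [[385.5, 0.0, 261.5], [0.0, 385.5, 192.8], [0.0, 0.0, 1.0]] [0.43  0.008 1.206]
side [[428.0, 0.0, 249.9], [0.0, 428.0, 182.2], [0.0, 0.0, 1.0]] [ 0.289 -0.85   0.963]
{'clock': 0.1, 'q': [1.205, 0.69, -0.195, 1.566, 0.157, 0.903, -0.215], 'dq': [-0.0, -0.0, 0.001, -0.002, 0.001, 0.002, 0.001], 'joint_efforts': [-0.004, -52.85, -1.272, -15.384, -0.053, 0.002, 0.0], 'position': [0.243, -0.575, 0.246], 'eef_rot': [-3.14, 0.0, 0.4], 'contact_force': [0.401, -1.098, -0.515], 'moment': [-0.034, -0.027, -0.052], 'gripper_force': 0.0, 'opening': 0.999}
```

View pics/top0.png

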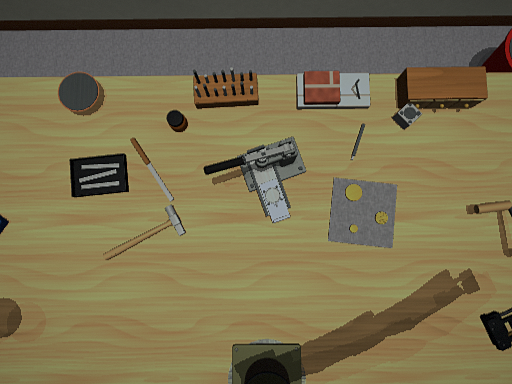

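View pics/side0.png

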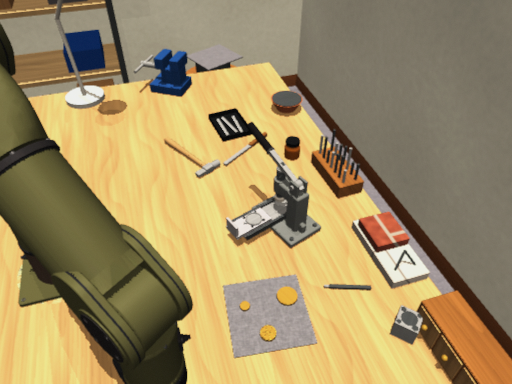

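The top view shows the medal at about (382,218), the large disc at (354,192) and the small one at (353,229). The cup is near (272,196), the front plate near (280,217), and the grip runs from (207,170) to (243,163). The side view agrees with this layout.

```bash
python3 - <<'E'
from h import *
for n in('top0','side0'):
    p,d,M=load(n); C=cloud(M,d); hsv=cv2.cvtColor(p,cv2.COLOR_RGB2HSV)
    print(n)
    # brass on leather
    m=((hsv[...,1]>120)&(hsv[...,2]>90)).astype(np.uint8)
    L=onplane
    u0,v0,u1,v1=(332,182,394,242) if n=='top0' else (232,285,306,345)
    roi=np.zeros_like(m);roi[v0:v1,u0:u1]=m[v0:v1,u0:u1]
    for c in cv2.findContours(roi,cv2.RETR_EXTERNAL,cv2.CHAIN_APPROX_NONE)[0]:
        if cv2.contourArea(c)<15: continue
        P=np.array([onplane(M,*q[0],.010)[:2] for q in c],np.float32)
        (x,y),r=cv2.minEnclosingCircle(P); print('disc',P.mean(0).round(4),'minc',round(x,4),round(y,4),'diam',round(2*r,4),'zmed',np.median(C[...,2][cv2.drawContours(np.zeros_like(m),[c],-1,1,-1)>0]).round(4))
    X=C[...,0];Y=C[...,1];Z=C[...,2]
    near=(X>.3)&(X<.65)&(Y>-.13)&(Y<.25)
    for lo,hi in((.035,.052),(.066,.084),(.14,.16),(.17,.30)):
        mm=near&(Z>lo)&(Z<hi); 
        if mm.sum()<5: continue
        b=np.c_[X[mm],Y[mm]].astype(np.float32); r=cv2.minAreaRect(b); print(lo,mm.sum(),np.round(r[0],4),np.round(r[1],4),round(r[2],1),'zmed',np.median(Z[mm]).round(4))
    g=near&(Z>.15)&(p.max(2)<60); r=C[g]; a=r.mean(0); w=np.linalg.svd(r-a,full_matrices=False)[2][0]; t=(r-a)@w
    print('grip',g.sum(),a.round(4),w.round(3),(a+w*t.min()).round(3),(a+w*t.max()).round(3))
    cr=p[135:230,195:315] if n=='top0' else p[120:250,215:335]
    cv2.imwrite('pics/c%s.png'%n,cv2.resize(cr[:,:,::-1],None,fx=5 if n=='top0' else 4.5,fy=5 if n=='top0' else 4.5,interpolation=cv2.INTER_CUBIC))
E
```

```text
top0
disc [ 0.4459 -0.2743] minc 0.4462 -0.2744 diam 0.024 zmed 0.0115
disc [ 0.4786 -0.362 ] minc 0.4783 -0.3616 diam 0.0381 zmed 0.0123
disc [ 0.5583 -0.2783] minc 0.5585 -0.278 diam 0.0527 zmed 0.0119
0.035 970 [ 0.5575 -0.0176] [0.1827 0.1379] 0.6 zmed 0.0414
0.066 69 [ 0.5611 -0.0553] [0.168  0.1067] 15.3 zmed 0.0759
0.14 169 [ 0.6412 -0.0302] [0.0194 0.1124] 16.1 zmed 0.1484
0.17 639 [0.6255 0.0407] [0.0284 0.2342] 16.3 zmed 0.2313
grip 461 [0.5887 0.073  0.3494] [ 0.184  0.062 -0.981] [0.428 0.019 1.207] [0.626 0.085 0.153]
side0
disc [ 0.4788 -0.3623] minc 0.4792 -0.3621 diam 0.0411 zmed 0.0109
disc [ 0.4467 -0.2753] minc 0.4466 -0.2752 diam 0.0269 zmed 0.0109
disc [ 0.5584 -0.2792] minc 0.5586 -0.2789 diam 0.0546 zmed 0.0107
disc [ 0.605  -0.2816] minc 0.6043 -0.2836 diam 0.046 zmed -0.001
0.035 789 [ 0.5554 -0.0346] [0.1807 0.1406] 7.9 zmed 0.0405
0.066 153 [ 0.5566 -0.0413] [0.181  0.1067] 3.2 zmed 0.0745
0.14 193 [ 0.6437 -0.0331] [0.0278 0.1121] 15.0 zmed 0.1481
0.17 624 [0.6234 0.0351] [0.0287 0.2413] 16.6 zmed 0.2178
grip 344 [0.6137 0.0587 0.22  ] [ 0.251 -0.863 -0.438] [0.589 0.143 0.263] [ 0.653 -0.077  0.151]
```

View pics/ctop0.png

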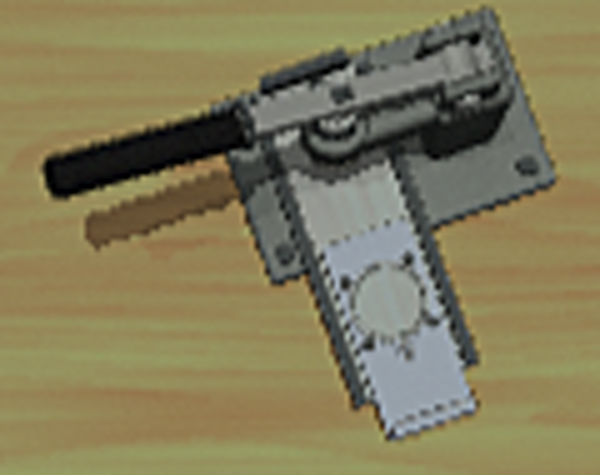

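Medal: (0.4787, -0.3621), with the two views agreeing within 0.5 mm, a diameter near 40 mm and its top near 12 mm. The press yaw is about 16.3°. I'll move above the medal with the jaws aligned to the press's y axis, and work out the cup at the same time.

```bash
python3 -m creep '0 0 -0.8 0.029 0.027 -0.01 0.0881;0 0 -1.6 0.059 0.053 -0.03 0.0881;0 0 -2.4 0.089 0.08 -0.045 0.0881;0 0 -3.2 0.118 0.107 -0.06 0.075;0 0 -4 0.147 0.134 -0.08 0.065;0 0 -5 0.177 0.16 -0.1 0.06;0 0 -6 0.206 0.187 -0.115 0.06;0 0 -6.6 0.236 0.214 -0.127 0.06' 25
python3 - <<'E'
from h import *
p,d,M=grab('wrist','w1'); print(-np.array(M['R']).T@M['t'], proj(M,[.4787,-.3621,.012]))
for n,w in(('top0',(258,182,288,210)),('side0',(225,200,290,245))):
    p,d,M=load(n); u0,v0,u1,v1=w
    sat=p[...,2].astype(int)-p[...,0]
    m=np.zeros(d.shape,np.uint8); m[v0:v1,u0:u1]=((sat<8)&(p.min(2)>100))[v0:v1,u0:u1]
    for c in cv2.findContours(m,cv2.RETR_EXTERNAL,cv2.CHAIN_APPROX_NONE)[0]:
        if cv2.contourArea(c)<40: continue
        P=np.array([onplane(M,*q[0],.047)[:2] for q in c],np.float32); (x,y),r=cv2.minEnclosingCircle(P)
        print(n,c.reshape(-1,2).mean(0),P.mean(0),x,y,2*r)
M=load('top0')[2]
a,b=[onplane(M,195+u/5,135+v/5,.076) for u,v in((390,438),(478,408))]; print('plate',a,b,(a+b)/2,np.linalg.norm(a-b),np.degrees(np.arctan2(-(a-b)[0],(a-b)[1])))
print('cup by hand',onplane(M,195+388/5,135+299/5,.047))
# lever axis from depth
for n in('top0','side0'):
    p,d,M=load(n); C=cloud(M,d); Z=C[...,2]
    g=(C[...,0]>.5)&(C[...,0]<.7)&(C[...,1]>.03)&(C[...,1]<.17)&(Z>.18)&(Z<.3)&(p.max(2)<60)
    r=C[g]; a=np.median(r,0); w=np.linalg.svd(r-a,full_matrices=False)[2][0]; t=(r-a)@w; print(n,g.sum(),a,w,a+w*t.min(),a+w*t.max())
E
```

```text
clock: 1.1
position: [0.4797, -0.3606, 0.1187]
eef_rot: [-3.141, 0.001, 0.284]
contact_force: [-0.7, -1.5, 0.2]
opening: 0.68
gripper_force: 0.0
[ 0.55225442 -0.34011799  0.25688365] [262.5805093  193.84261947]
top0 [275.15384615 194.55128205] [ 0.54877603 -0.03275671] 0.5464248657226562 -0.03096473403275013 0.06372465938329697
side0 [266.57746479 240.83098592] [ 0.5570401 -0.1205401] 0.5531095266342163 -0.13135004043579102 0.09672782570123672
side0 [283.28 230.4 ] [ 0.61472857 -0.09781814] 0.6214475631713867 -0.10158079117536545 0.08414145559072495
side0 [245.12244898 217.56326531] [ 0.52653384 -0.01646905] 0.5296527743339539 -0.029895948246121407 0.21875058114528656
plate [ 0.46336464 -0.02443766  0.076     ] [ 0.48046121 -0.07619525  0.076     ] [ 0.47191292 -0.05031646  0.076     ] 0.054508170939954165 18.27942590434741
cup by hand [ 0.54806326 -0.0250305   0.047     ]
top0 344 [0.6049854  0.10114465 0.24529554] [-0.30326169  0.89222499  0.33461457] [0.62968439 0.02847787 0.21804304] [0.58898336 0.14822421 0.26295196]
side0 239 [0.60220112 0.0986492  0.24267707] [ 0.31897282 -0.89083182 -0.32353518] [0.58577309 0.14452965 0.25934008] [0.62093773 0.04632133 0.22367247]
```

View pics/w1.png

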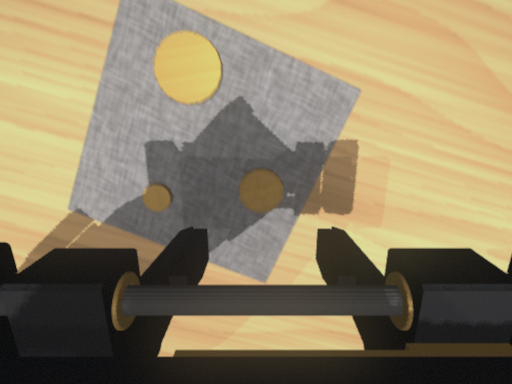

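View pics/cside0.png

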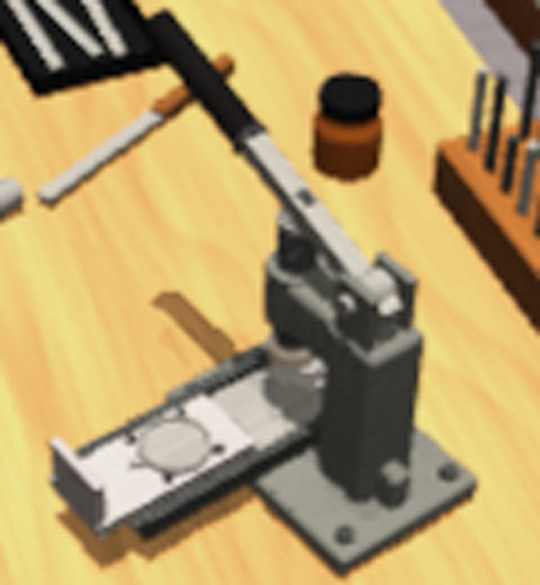

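The wrist view shows the medal in shadow at about (261,189), the large disc at (188,66) and the small one at (157,197). The side crop puts the cup at crop (175,445), which is full-image pixel (254,219). I'll refine the medal from the wrist view and the cup and yaw from both views.

```bash
python3 - <<'E'
from h import *
p,d,M=load('w1'); hsv=cv2.cvtColor(p,cv2.COLOR_RGB2HSV)
m=((hsv[...,1]>120)).astype(np.uint8); print(M['camera_matrix'].round(1).tolist(), M['R'].round(3).tolist())
for n,(u,v,h) in dict(med=(261,189,32),small=(157,197,22),large=(188,66,42)).items():
    r=np.zeros_like(m); r[v-h:v+h,u-h:u+h]=m[v-h:v+h,u-h:u+h]
    c=max(cv2.findContours(r,cv2.RETR_EXTERNAL,cv2.CHAIN_APPROX_NONE)[0],key=cv2.contourArea)
    P=np.array([onplane(M,*q[0],.010)[:2] for q in c],np.float32); (x,y),R=cv2.minEnclosingCircle(P)
    print(n,x,y,2*R, P.mean(0),'z',np.median(cloud(M,d)[...,2][cv2.drawContours(r*0,[c],-1,1,-1)>0]))
T=load('top0')[2];S=load('side0')[2]
a=onplane(T,272.6,194.8,.047);b=onplane(S,253.9,218.9,.047);print('cup',a,b)
for crop,MM,f,o in(([(390,438),(478,408)],T,5,(195,135)),([(55,440),(104,487)],S,4.5,(215,120))):
    A,B=[onplane(MM,o[0]+u/f,o[1]+v/f,.076) for u,v in crop]; print('plate',A,B,(A+B)/2,np.linalg.norm(A-B),np.degrees(np.arctan2(-(A-B)[0],(A-B)[1])))
# slide edges direction in top crop
for q in([(293,200),(388,438)],[(395,165),(478,408)],[(300,190),(358,405)]):
    A,B=[onplane(T,195+u/5,135+v/5,.044) for u,v in q]; print('edge',np.degrees(np.arctan2(*(A-B)[1::-1])))
E
```

```text
[[291.3, 0.0, 261.9], [0.0, 291.3, 191.0], [0.0, 0.0, 1.0]] [[0.279, -0.96, -0.0], [-0.919, -0.267, 0.29], [-0.278, -0.081, -0.957]]
med 0.48071032762527466 -0.35984307527542114 0.03898262605071068 [ 0.48099682 -0.35976502] z 0.012406332655024933
small 0.4485824704170227 -0.27236199378967285 0.024405132979154587 [ 0.44864556 -0.27255365] z 0.012076697889998444
large 0.5606881380081177 -0.2768844962120056 0.052854374051094055 [ 0.5611065  -0.27672327] z 0.012138414022618019
cup [ 0.54806326 -0.0250305   0.047     ] [ 0.54828055 -0.03078285  0.047     ]
plate [ 0.46336464 -0.02443766  0.076     ] [ 0.48046121 -0.07619525  0.076     ] [ 0.47191292 -0.05031646  0.076     ] 0.054508170939954165 18.27942590434741
plate [ 0.46902951 -0.03011121  0.076     ] [ 0.48772071 -0.07742376  0.076     ] [ 0.47837511 -0.05376749  0.076     ] 0.05087079929143062 21.5568898514699
edge 21.176166175348712
edge 17.97580129271636
edge 14.55085619745216
```

All discs in the wrist view are shifted by about +2 mm in x and y, which is calibration bias. I take the medal at (0.4797, -0.361), which is directly under the tool, so I descend.

```bash
python3 -m creep '0 0 0 0 0 -0.03 0.06;0 0 0 0 0 -0.06 0.06;0 0 0 0 0 -0.08 0.06;0 0 0 0 0 -0.09 0.06;0 0 0 0 0 -0.096 0.06;0 0 0 0 0 -0.1 0.06;0 0 0 0 0 -0.102 0.06;0 0 0 0 0 -0.102 0.06' 25
```

```text
clock: 2.15
position: [0.4795, -0.3619, 0.0181]
eef_rot: [3.141, -0.0, 0.285]
contact_force: [-0.8, -0.5, 0.3]
opening: 0.68
gripper_force: 0.0
```

```bash
python3 -m creep '0 0 0 0 0 -0.001 0.06;0 0 0 0 0 -0.0015 0.06;0 0 0 0 0 -0.0015 0.05;0 0 0 0 0 -0.0015 0.042;0 0 0 0 0 -0.0015 0.034;0 0 0 0 0 -0.0015 0.034;0 0 0 0 0 -0.0015 0.034;0 0 0 0 0 -0.0015 0.034' 25
```

```text
clock: 3.15
position: [0.4793, -0.3616, 0.0162]
eef_rot: [-3.141, 0.0, 0.285]
contact_force: [-0.4, 0.3, 0.0]
opening: 0.435
gripper_force: 25.0
```

```bash
python3 -m creep '0 0 0 0 0 0.02 0.034;0 0 0 0 0 0.06 0.034;0 0 0 0.003 0.02 0.09 0.034;0 0 0.5 0.01 0.06 0.11 0.034;0 0 1 0.018 0.11 0.118 0.034;0 0 1.5 0.026 0.16 0.12 0.034;0 0 2 0.034 0.21 0.12 0.034;0 0 2.4 0.04 0.25 0.12 0.034' 25 && python3 -m creep '0 0 0 0.005 0.04 0 0.034;0 0 0 0.008 0.065 0 0.034;0 0 0 0.01 0.076 0 0.034;0 0 0 0.01 0.078 0 0.034;0 0 0 0.01 0.078 0 0.034;0 0 0 0.01 0.078 0 0.034;0 0 0 0.01 0.078 0 0.034;0 0 0 0.01 0.078 0 0.034'
python3 - <<'E'
from h import *
p,d,M=grab('wrist','w2'); print(proj(M,[.548,-.028,.047]),proj(M,np.add(arm.read_state()['position'],[0,0,.008])))
E
```

```text
clock: 4.15
position: [0.5201, -0.1094, 0.1377]
eef_rot: [3.141, -0.002, 0.328]
contact_force: [0.2, 0.5, -1.1]
opening: 0.437
gripper_force: 25.0
clock: 5.15
position: [0.5292, -0.0341, 0.1362]
eef_rot: [3.142, 0.0, 0.326]
contact_force: [-0.7, 0.5, -0.8]
opening: 0.435
gripper_force: 25.0
[261.23917495 175.27558071] [260.36294026 259.21169671]
```

View pics/w2.png

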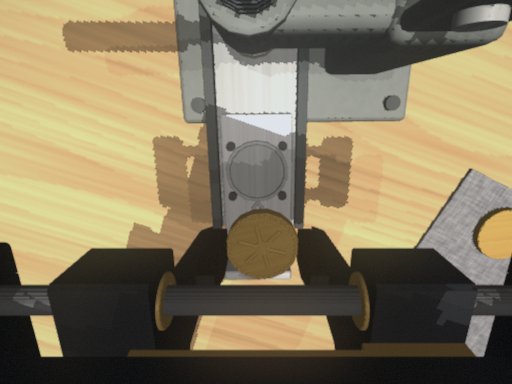

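The wrist view shows the held medal at (262,243), the cup at (257,171), and the slide running vertically in the picture, so the yaw is right.

```bash
python3 - <<'E'
from h import *
p,d,M=load('w2'); s=arm.read_state()['position']; print(np.round(s,4))
hsv=cv2.cvtColor(p,cv2.COLOR_RGB2HSV); m=(hsv[...,1]>110).astype(np.uint8); r=m*0; r[205:282,224:300]=m[205:282,224:300]
r=cv2.morphologyEx(r,cv2.MORPH_OPEN,np.ones((5,5)))
c=max(cv2.findContours(r,cv2.RETR_EXTERNAL,cv2.CHAIN_APPROX_NONE)[0],key=cv2.contourArea)
P=np.array([onplane(M,*q[0],s[2]-.0045)[:2] for q in c],np.float32);(x,y),R=cv2.minEnclosingCircle(P);print('medal',x,y,2*R,P.mean(0),np.array(cv2.minEnclosingCircle(c)[0]))
g=cv2.cvtColor(p,cv2.COLOR_RGB2GRAY)[130:208,215:300]; g=cv2.resize(g,None,fx=4,fy=4,interpolation=cv2.INTER_CUBIC)
h=cv2.HoughCircles(g,cv2.HOUGH_GRADIENT,1,40,param1=60,param2=15,minRadius=80,maxRadius=140)
for u,v,rr in h[0][:4]:
    A=onplane(M,215+u/4,130+v/4,.047); B=onplane(M,215+(u+rr)/4,130+v/4,.047); print('cup',215+u/4,130+v/4,A[:2],2*np.linalg.norm(A-B))
ty=np.array([np.sin(.326),-np.cos(.326)]);tx=np.array([np.cos(.326),np.sin(.326)]);print('medal rel tcp tx,ty',tx@(np.array([x,y])-s[:2]),ty@(np.array([x,y])-s[:2]))
for q in([(213,45),(222,225)],[(297,45),(303,222)],[(220,113),(292,114)]):
    A,B=[onplane(M,u,v,.044) for u,v in q];print(np.degrees(np.arctan2(*(A-B)[1::-1]))%180)
o=cv2.cvtColor(g,cv2.COLOR_GRAY2BGR); u,v,rr=h[0][0].astype(int); cv2.circle(o,(u,v),rr,(0,0,255),1); cv2.imwrite('pics/cupfit.png',o)
E
```

```text
[ 0.5293 -0.034   0.1362]
medal 0.5310270190238953 -0.03415233641862869 0.04137667641043663 [ 0.53134555 -0.03429455] [261.82620239 243.33360291]
cup 256.875 171.125 [ 0.55011929 -0.02360762] 0.04424436856686415
medal rel tcp tx,ty 0.0016145570597523918 0.0007373081957391781
18.995095546753955
22.744251634693207
107.84676075637965
```

View pics/cupfit.png

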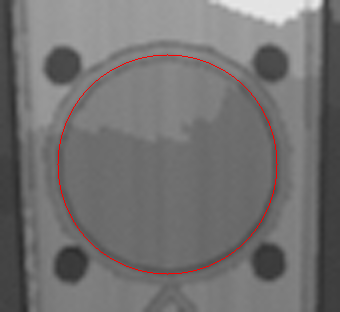

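```bash
python3 -m creep '0 0 0 -0.006 -0.001 -0.008 0.034;0 0 0 -0.012 -0.002 -0.02 0.034;0 0 0 -0.018 -0.002 -0.035 0.034;0 0 0 -0.018 -0.002 -0.05 0.034;0 0 0 -0.018 -0.002 -0.06 0.034;0 0 0 -0.018 -0.002 -0.066 0.034;0 0 0 -0.018 -0.002 -0.066 0.034;0 0 0 -0.018 -0.002 -0.066 0.034'
python3 - <<'E'
from h import *
p,d,M=grab('wrist','w3');s=arm.read_state()['position']
hsv=cv2.cvtColor(p,cv2.COLOR_RGB2HSV); m=(hsv[...,1]>110).astype(np.uint8); r=m*0; r[205:290,220:305]=m[205:290,220:305]
r=cv2.morphologyEx(r,cv2.MORPH_OPEN,np.ones((5,5)))
c=max(cv2.findContours(r,cv2.RETR_EXTERNAL,cv2.CHAIN_APPROX_NONE)[0],key=cv2.contourArea)
P=np.array([onplane(M,*q[0],s[2]-.0045)[:2] for q in c],np.float32);(x,y),R=cv2.minEnclosingCircle(P);print(s,'medal',x,y,2*R,P.mean(0))
pc=proj(M,[.5495,-.0245,.047]); u0,v0=(pc-60).astype(int); u0=max(u0,0);v0=max(v0,0)
g=cv2.cvtColor(p,cv2.COLOR_RGB2GRAY)[v0:min(v0+120,205),u0:u0+120]; g=cv2.resize(g,None,fx=4,fy=4,interpolation=cv2.INTER_CUBIC)
h=cv2.HoughCircles(g,cv2.HOUGH_GRADIENT,1,40,param1=60,param2=15,minRadius=110,maxRadius=200)
o=cv2.cvtColor(g,cv2.COLOR_GRAY2BGR)
for u,v,rr in h[0][:3]:
    A=onplane(M,u0+u/4,v0+v/4,.047); B=onplane(M,u0+(u+rr)/4,v0+v/4,.047); print('cup',u0+u/4,v0+v/4,A[:2],2*np.linalg.norm(A-B),'shift',A[:2]-[x,y])
    cv2.circle(o,(int(u),int(v)),int(rr),(0,0,255),1)
o=np.vstack([o[:310],cv2.resize(p[:,:,::-1],(480,360))[:280]]); cv2.imwrite('pics/w3b.png',o)
E
```

```text
clock: 6.2
position: [0.5116, -0.0357, 0.0705]
eef_rot: [3.141, -0.001, 0.327]
contact_force: [0.7, 0.5, -0.9]
opening: 0.438
gripper_force: 25.0
[ 0.5116675  -0.03576271  0.0706233 ] medal 0.5135675072669983 -0.036020152270793915 0.04146268218755722 [ 0.51377463 -0.03580507]
cup 261.875 167.125 [ 0.55022806 -0.02340646] 0.043760854924177826 shift [0.03666055 0.01261369]
cup 257.125 157.375 [ 0.55465733 -0.01909977] 0.052843205513758214 shift [0.04108982 0.01692038]
cup 261.875 178.625 [ 0.54386441 -0.02555422] 0.054936313232934186 shift [0.03029691 0.01046593]
```

View pics/w3b.png

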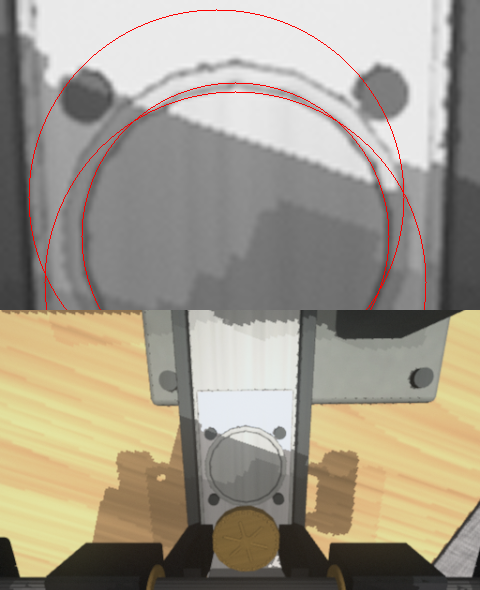

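```bash
python3 -m creep '0 0 0 0.008 0.0028 0 0.034;0 0 0 0.018 0.006 0 0.034;0 0 0 0.029 0.0099 0 0.034;0 0 0 0.0374 0.0128 0 0.034;0 0 0 0.0374 0.0128 -0.004 0.034;0 0 0 0.0374 0.0128 -0.008 0.034;0 0 0 0.0374 0.0128 -0.01 0.034;0 0 0 0.0374 0.0128 -0.01 0.034' && python3 -m creep '0 0 0 0 0 -0.001 0.034;0 0 0 0 0 -0.0015 0.034;0 0 0 0 0 -0.002 0.034;0 0 0 0 0 -0.0025 0.034;0 0 0 0 0 -0.003 0.034;0 0 0 0 0 -0.0035 0.034;0 0 0 0 0 -0.0035 0.034;0 0 0 0 0 -0.0035 0.034'
python3 -c "
from h import *
p,d,M=grab('wrist','w4'); C=cloud(M,d); h=cv2.cvtColor(p,cv2.COLOR_RGB2HSV); s=arm.read_state()['position']; m=(h[...,1]>110)&(np.hypot(C[...,0]-s[0],C[...,1]-s[1])<.017); print(m.sum(),np.median(C[...,2][m]),np.percentile(C[...,2][m],[10,90]))"
```

```text
clock: 7.25
position: [0.5482, -0.0231, 0.06]
eef_rot: [-3.141, 0.001, 0.326]
contact_force: [-0.1, -0.2, -0.9]
opening: 0.435
gripper_force: 25.0
clock: 8.25
position: [0.5487, -0.0229, 0.0568]
eef_rot: [3.142, -0.0, 0.327]
contact_force: [0.1, 0.1, -0.9]
opening: 0.439
gripper_force: 25.0
2792 0.05293739402107635 [0.05217805 0.05373721]
```

No contact force and the medal's top is near 52.5 mm, so it's inside the cup. I'll release and rise.

```bash
python3 -m creep '0 0 0 0 0 -0.0004 0.036;0 0 0 0 0 -0.0004 0.044;0 0 0 0 0 -0.0004 0.05;0 0 0 0 0 -0.0004 0.054;0 0 0 0 0 -0.0004 0.054;0 0 0 0 0 0.01 0.054;0 0 0 -0.01 -0.003 0.03 0.054;0 0 0 -0.03 -0.01 0.07 0.054' && python3 -m creep '0 0 0 -0.01 -0.003 0.01 0.04;0 0 0 -0.02 -0.007 0.01 0.02;0 0 0 -0.03 -0.01 0.01 0;0 0 0 -0.04 -0.0135 0.01 0;0 0 0 -0.05 -0.017 0.01 0;0 0 0 -0.05 -0.017 0.01 0;0 0 0 -0.05 -0.017 0.01 0;0 0 0 -0.05 -0.017 0.01 0' 10
python3 - <<'E'
from h import *
for n in('wrist','top'):
    p,d,M=grab(n,n+'5'); C=cloud(M,d); h=cv2.cvtColor(p,cv2.COLOR_RGB2HSV)
    m=((h[...,1]>110)&(np.hypot(C[...,0]-.549,C[...,1]+.024)<.035)&(C[...,2]>.045)&(C[...,2]<.06)).astype(np.uint8)
    c=max(cv2.findContours(m,cv2.RETR_EXTERNAL,cv2.CHAIN_APPROX_NONE)[0],key=cv2.contourArea)
    P=np.array([onplane(M,*q[0],.052)[:2] for q in c],np.float32);(x,y),R=cv2.minEnclosingCircle(P)
    Q=C[m>0]; A=np.c_[Q[:,:2]-Q[:,:2].mean(0),np.ones(len(Q))]; k=np.linalg.lstsq(A,Q[:,2],rcond=None)[0]
    print(n,x,y,2*R,m.sum(),'z',k[2],'tilt deg',np.degrees(k[:2]))
    if n=='wrist':
        pc=proj(M,[.549,-.024,.05]).astype(int); print(pc)
        a=p[max(pc[1]-110,0):pc[1]+110,max(pc[0]-130,0):pc[0]+130]; cv2.imwrite('pics/w5b.png',cv2.resize(a[:,:,::-1],None,fx=2.5,fy=2.5,interpolation=cv2.INTER_CUBIC))
E
```

```text
clock: 9.3
position: [0.5185, -0.0326, 0.1271]
eef_rot: [-3.141, 0.001, 0.327]
contact_force: [0.7, -0.5, 0.3]
opening: 0.613
gripper_force: 0.0
clock: 10.3
position: [0.4693, -0.0497, 0.1367]
eef_rot: [3.141, -0.001, 0.327]
contact_force: [0.1, -0.1, 0.1]
opening: 0.003
gripper_force: 0.0
wrist 0.5493109822273254 -0.023661980405449867 0.03894851356744766 2324 z 0.05232786217768552 tilt deg [-0.05767871  0.00275694]
[262  90]
top 0.5494791269302368 -0.02242189832031727 0.037135664373636246 47 z 0.05164818071296707 tilt deg [0.70187204 2.85357438]
```

View pics/w5b.png

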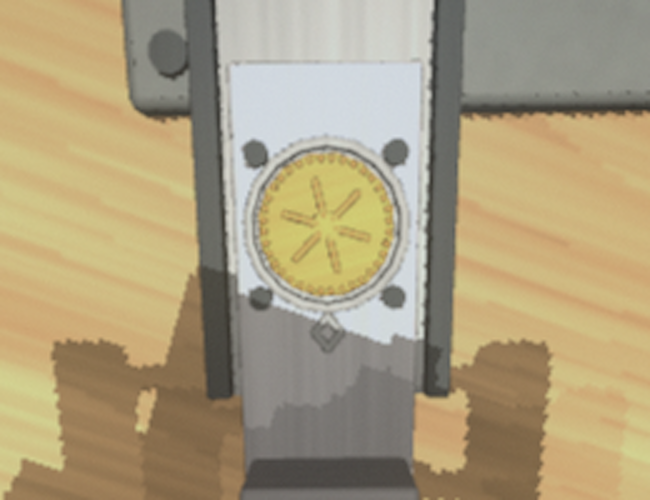

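The medal is flat in the cup (top at 52 mm, no tilt). Now I tilt the tool back about 30°, clear of the head and lever, and lower the closed fingertips behind the plate, whose face is near (0.473, -0.050).

```bash
python3 -m creep '2.4 -7.1 0 -0.008 -0.003 0 0;4.8 -14.2 0 -0.016 -0.006 0 0;7.2 -21.3 0 -0.022 -0.0086 0 0;9.6 -28.4 0 -0.022 -0.0086 -0.01 0;9.6 -28.4 0 -0.022 -0.0086 -0.035 0;9.6 -28.4 0 -0.022 -0.0086 -0.06 0;9.6 -28.4 0 -0.022 -0.0086 -0.0745 0;9.6 -28.4 0 -0.022 -0.0086 -0.0745 0'; python3 -c "
from h import *
print(np.round(arm.read_state()['q'],2))"
```

```text
clock: 11.4
position: [0.4237, -0.0506, 0.0526]
eef_rot: [-2.995, -0.125, 0.438]
contact_force: [1.9, -0.2, 0.8]
opening: 0.006
gripper_force: 0.0
[ 0.57  0.95 -0.69  2.28  1.56  0.36 -2.55]
```

```bash
python3 -m creep '0 0 0 0 0 0 0;0 0 0 0 0 0 0;0 0 0 0 0 0 0;0 0 0 0 0 0 0;0 0 0 0 0 0 0;0 0 0 0 0 0 0;0 0 0 0 0 0 0;0 0 0 0 0 0 0'; python3 -c "
from h import *
print(np.round(arm.read_state()['q'],2))"
```

```text
clock: 12.4
position: [0.4267, -0.0538, 0.0575]
eef_rot: [-3.006, -0.129, 0.438]
contact_force: [0.7, -0.1, -0.4]
opening: 0.003
gripper_force: 0.0
[ 0.57  0.94 -0.69  2.28  1.55  0.35 -2.54]
```

The arm ran into a wrist limit this close in, so I'll go back to a vertical tool. I'll compute the rotation needed and tilt only slightly later, once farther out.

```bash
python3 -c "
from scipy.spatial.transform import Rotation as R
from h import *
s=arm.read_state(); a=R.from_euler('xyz',s['eef_rot']); b=R.from_euler('xyz',[np.pi,0,.327])
print((b*a.inv()).as_rotvec(degrees=True), np.array([.4475,-.0583,.062])-s['position'])"
```

```text
[-9.94231082  3.98631807 -6.86327359] [ 0.02075625 -0.00450182  0.00452512]
```

```bash
python3 -m creep '0 0 0 0 0 0.02 0;-1.6 0.6 -1.1 0.002 0 0.05 0;-3.3 1.3 -2.2 0.006 -0.001 0.07 0;-5 2 -3.4 0.01 -0.002 0.07 0;-6.6 2.6 -4.6 0.014 -0.003 0.07 0;-8.3 3.3 -5.7 0.018 -0.004 0.07 0;-9.9 4 -6.9 0.02 -0.0045 0.07 0;-9.9 4 -6.9 0.02 -0.0045 0.07 0'; python3 -c "
from h import *
print(np.round(arm.read_state()['q'],2))"
```

```text
clock: 13.4
position: [0.4471, -0.0575, 0.1273]
eef_rot: [-3.141, 0.0, 0.328]
contact_force: [0.2, 0.9, -0.1]
opening: 0.006
gripper_force: 0.0
[ 0.46  0.78 -0.71  2.17  1.01  0.57 -2.26]
```

The tool is vertical again, and there's now room on the last joint for a half turn. That puts the camera on the side away from the press.

```bash
python3 -m creep '0 0 -10 0 0 0 0;0 0 -20 0 0 0 0;0 0 -30 0 0 0 0;0 0 -40 0 0 0 0;0 0 -50 0 0 0 0;0 0 -60 0 0 0 0;0 0 -70 0 0 0 0;0 0 -80 0 0 0 0' && python3 -m creep '0 0 -10 0 0 0 0;0 0 -20 0 0 0 0;0 0 -30 0 0 0 0;0 0 -40 0 0 0 0;0 0 -50 0 0 0 0;0 0 -60 0 0 0 0;0 0 -70 0 0 0 0;0 0 -80 0 0 0 0'  && python3 -m creep '0 0 -10 0 0 0 0;0 0 -20 0 0 0 0;0 0 -20 0 0 -0.01 0;0 0 -20 0 0 -0.03 0;0 0 -20 0 0 -0.05 0;0 0 -20 0 0 -0.06 0;0 0 -20 0 0 -0.065 0;0 0 -20 0 0 -0.065 0'; python3 -c "
from h import *
print(np.round(arm.read_state()['q'],2))"
```

```text
clock: 14.4
position: [0.4464, -0.0584, 0.1274]
eef_rot: [-3.141, -0.0, -1.076]
contact_force: [-0.5, -0.4, -0.3]
opening: 0.006
gripper_force: 0.0
clock: 15.4
position: [0.4201, -0.1194, 0.1619]
eef_rot: [3.093, 0.006, -2.358]
contact_force: [0.1, -1.6, -0.3]
opening: 0.003
gripper_force: 0.0
clock: 16.4
position: [0.3559, -0.1964, 0.179]
eef_rot: [3.053, 0.003, -2.646]
contact_force: [-0.7, 0.6, -0.2]
opening: 0.005
gripper_force: 0.0
[-0.07  0.77  0.89  2.23 -1.    0.74 -2.65]
```

The turn went the wrong way for the joint. I'll unwind it in the other direction in free space and check the joints.

```bash
python3 -m creep '0 0 10 0.01 0.01 0 0;0 0 20 0.03 0.02 0.01 0;0 0 30 0.05 0.03 0.02 0;0 0 40 0.07 0.04 0.02 0;0 0 50 0.09 0.05 0.02 0;0 0 60 0.11 0.05 0.02 0;0 0 70 0.12 0.05 0.02 0;0 0 80 0.12 0.05 0.02 0' && python3 -m creep '0 0 10 0 0 0 0;0 0 20 0 0 0 0;0 0 30 0 0 0 0;0 0 40 0 0 0 0;0 0 50 0 0 0 0;0 0 60 0 0 0 0;0 0 70 0 0 0 0;0 0 80 0 0 0 0'; python3 -c "
from h import *
print(np.round(arm.read_state()['q'],2))"
```

```text
clock: 17.4
position: [0.4773, -0.1456, 0.1991]
eef_rot: [3.057, 0.003, -1.243]
contact_force: [-0.5, -0.0, -0.1]
opening: 0.003
gripper_force: 0.0
clock: 18.4
position: [0.4765, -0.1453, 0.1997]
eef_rot: [3.056, -0.001, 0.153]
contact_force: [0.4, -0.1, 0.9]
opening: 0.008
gripper_force: 0.0
[-0.    0.6   0.24  2.04 -0.12  0.48 -1.11]
```

```bash
python3 -m creep '0 0 10 0 0 0 0;0 0 20 0 0 0 0;0 0 30 0 0 0 0;0 0 40 0 0 0 0;0 0 50 0 0 0 0;0 0 60 0 0 0 0;0 0 70 0 0 0 0;0 0 80 0 0 0 0' && python3 -m creep '0 0 10 0 0 0 0;0 0 20 0 0 0 0;0 0 30 0 0 0 0;0 0 40 0 0 0 0;0 0 50 0 0 0 0;0 0 60 0 0 0 0;0 0 70 0 0 0 0;0 0 80 0 0 0 0'; python3 -c "
from scipy.spatial.transform import Rotation as R
from h import *
s=arm.read_state(); a=R.from_euler('xyz',s['eef_rot']); b=R.from_euler('xyz',[np.pi,0,.327+np.pi])
print(np.round(s['q'],2),(b*a.inv()).as_rotvec(degrees=True), np.array([.4475,-.0583,.062])-s['position'])"
```

```text
clock: 19.4
position: [0.4766, -0.1452, 0.2003]
eef_rot: [3.051, -0.001, 1.549]
contact_force: [0.1, -0.2, 0.0]
opening: 0.005
gripper_force: 0.0
clock: 20.4
position: [0.4767, -0.1454, 0.2008]
eef_rot: [3.051, 0.005, 2.945]
contact_force: [1.1, 0.5, 0.4]
opening: 0.004
gripper_force: 0.0
[ 0.74  0.7  -0.79  1.97  0.61  0.71  0.98] [-5.28440996 -0.04170177 29.98256799] [-0.02915277  0.08714674 -0.13876991]
```

```bash
python3 -m creep '-1.2 0 7.5 -0.01 0.02 -0.02 0;-2.6 0 15 -0.018 0.045 -0.05 0;-4 0 22.5 -0.026 0.07 -0.07 0;-5.3 0 30 -0.0292 0.0871 -0.08 0;-5.3 0 30 -0.0292 0.0871 -0.09 0;-5.3 0 30 -0.0292 0.0871 -0.11 0;-5.3 0 30 -0.0292 0.0871 -0.13 0;-5.3 0 30 -0.0292 0.0871 -0.1385 0'; python3 -c "
from scipy.spatial.transform import Rotation as R
from h import *
s=arm.read_state(); print(np.round(s['q'],2))"
```

```text
clock: 21.4
position: [0.4468, -0.0605, 0.0607]
eef_rot: [-3.14, -0.003, -2.826]
contact_force: [-0.3, 0.3, 0.8]
opening: 0.006
gripper_force: 0.0
[ 0.33  0.88 -0.49  2.2   1.25  0.39  0.66]
```

```bash
python3 -m creep '0 0 0 0.0095 0.0032 0 0;0 0 0 0.0152 0.0051 0 0;0 0 0 0.0227 0.0077 0 0;0 0 0 0.0322 0.0109 0 0;0 0 0 0.0426 0.0144 0 0;0 0 0 0.053 0.0179 0 0;0 0 0 0.0644 0.0218 0 0;0 0 0 0.0758 0.0256 0 0' && python3 -m creep '0 0 0 0.0085 0.0029 0 0;0 0 0 0.0161 0.0054 0 0;0 0 0 0.0218 0.0074 0 0;0 0 0 0.0265 0.009 0 0;0 0 0 0.0303 0.0102 0 0;0 0 0 0.0331 0.0112 0 0;0 0 0 0.035 0.0118 0 0;0 0 0 0.036 0.0122 0 0'
```

```text
clock: 22.4
position: [0.5232, -0.0342, 0.0614]
eef_rot: [-3.138, -0.003, -2.823]
contact_force: [-0.6, -0.5, 1.3]
opening: 0.006
gripper_force: 0.9
clock: 23.4
position: [0.5555, -0.0236, 0.0612]
eef_rot: [-3.137, -0.01, -2.823]
contact_force: [-9.3, -1.7, 7.2]
opening: 0.006
gripper_force: 4.8
```

```bash
python3 -m creep '0 0 0 0.001 0.0003 0 0;0 0 0 0.002 0.0006 0 0;0 0 0 0.003 0.001 0 0;0 0 0 0.003 0.001 0 0;0 0 0 0.003 0.001 0 0;0 0 0 0.003 0.001 0 0;0 0 0 0.003 0.001 0 0;0 0 0 0.003 0.001 0 0'
python3 - <<'E'
from h import *
grab('side','s6'); p=load('s6')[0]; a=p[120:260,200:340]; cv2.imwrite('pics/s6b.png',cv2.resize(a[:,:,::-1],None,fx=4,fy=4,interpolation=cv2.INTER_CUBIC))
E
```

```text
clock: 24.4
position: [0.5555, -0.0237, 0.061]
eef_rot: [-3.136, -0.016, -2.823]
contact_force: [-14.5, -2.6, 11.6]
opening: 0.005
gripper_force: 7.2
```

View pics/s6b.png

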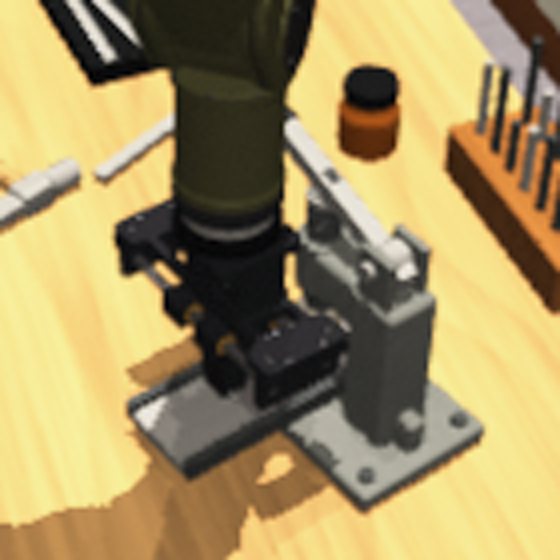

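The slide has stopped against something. The side view shows the gripper near the head and the cup end under the ram. I'll back off and check the plate's travel.

```bash
python3 -c "
from h import *
print(np.round(arm.read_state()['moment'],2))"
python3 -m creep '0 0 0 -0.01 -0.003 0 0;0 0 0 -0.03 -0.01 0 0;0 0 0 -0.05 -0.017 0.02 0;0 0 0 -0.07 -0.023 0.05 0;0 0 0 -0.09 -0.03 0.09 0;0 0 0 -0.12 -0.05 0.13 0;0 0 0 -0.15 -0.07 0.16 0;0 0 0 -0.15 -0.08 0.16 0'
python3 - <<'E'
from h import *
for n in('top','side'):
    p,d,M=grab(n,n+'7'); C=cloud(M,d)
    for z0 in (n+'0',n+'7'):
        p,d,M=load(z0); C=cloud(M,d); Q=C-[.5487,-.024,0]; c,s=np.cos(.323),np.sin(.323)
        x=Q[...,0]*c+Q[...,1]*s; y=-Q[...,0]*s+Q[...,1]*c
        m=(abs(y)<.022)&(C[...,2]>.066)&(C[...,2]<.084)&(x>-.1)&(x<.05); print(z0,m.sum(),np.percentile(x[m],[5,50,95]).round(4) if m.sum() else '')
    a=p[125:265,190:330]; cv2.imwrite('pics/%s7b.png'%n,cv2.resize(a[:,:,::-1],None,fx=4,fy=4,interpolation=cv2.INTER_CUBIC))
E
```

```text
[-0.3   2.6   0.15]
clock: 25.45
position: [0.4114, -0.103, 0.223]
eef_rot: [-3.134, -0.001, -2.825]
contact_force: [1.6, 0.7, 0.3]
opening: 0.006
gripper_force: 0.0
top0 41 [-0.0796 -0.076  -0.0723]
top7 43 [0.0169 0.0205 0.0247]
side0 47 [-0.0821 -0.0793 -0.074 ]
side7 44 [0.0143 0.0167 0.0225]
```

View pics/side7b.png

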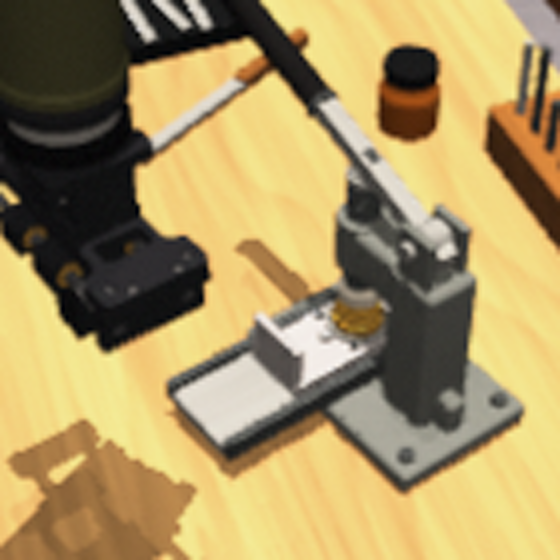

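The foot sits directly above the medal. The plate travelled 96.5 mm, and a lever-axis check suggests the slide started a few mm in. I'll confirm the stop with a second, higher push, clear of any body contact.

```bash
python3 -m creep '0 0 0 0 0.01 0 0;0 0 0 0.03 0.03 -0.03 0;0 0 0 0.06 0.05 -0.07 0;0 0 0 0.09 0.06 -0.11 0;0 0 0 0.12 0.069 -0.14 0;0 0 0 0.13 0.073 -0.15 0;0 0 0 0.14 0.0765 -0.15 0;0 0 0 0.15 0.08 -0.15 0' && python3 -m creep '0 0 0 0.002 0.0007 0 0;0 0 0 0.004 0.0014 0 0;0 0 0 0.004 0.0014 0 0;0 0 0 0.004 0.0014 0 0;0 0 0 0.004 0.0014 0 0;0 0 0 0.004 0.0014 0 0;0 0 0 0.004 0.0014 0 0;0 0 0 0.004 0.0014 0 0'; python3 -c "
from h import *
print(np.round(arm.read_state()['moment'],2))"
```

```text
clock: 26.55
position: [0.5556, -0.0227, 0.0714]
eef_rot: [-3.137, -0.016, -2.823]
contact_force: [-23.0, -3.6, 17.7]
opening: 0.004
gripper_force: 11.8
clock: 27.55
position: [0.5556, -0.0228, 0.0715]
eef_rot: [-3.136, -0.022, -2.822]
contact_force: [-18.1, -3.1, 10.9]
opening: 0.005
gripper_force: 9.6
[-0.27  3.75  0.2 ]
```

Same stop at 23 N, so the slide is fully home. That puts the press origin at about (0.640, 0.0065), the grip at rest at (0.605, 0.110, 0.239), and level at (0.602, 0.120, 0.176). I'll retreat up, turn -90° and go above the grip.

```bash
python3 -m creep '0 0 0 -0.02 -0.007 0 0;0 0 0 -0.05 -0.017 0.01 0;0 0 0 -0.06 -0.02 0.05 0;0 0 0 -0.06 -0.02 0.1 0;0 0 0 -0.06 -0.02 0.15 0;0 0 0 -0.06 -0.02 0.2 0;0 0 0 -0.06 -0.02 0.245 0.03;0 0 0 -0.06 -0.02 0.26 0.06' 40 && python3 -m creep '0 0 -10 0.005 0.01 0 0.06;0 0 -20 0.015 0.03 0 0.06;0 0 -30 0.03 0.05 0 0.06;0 0 -40 0.05 0.075 0 0.06;0 0 -50 0.07 0.1 0 0.06;0 0 -60 0.085 0.125 0 0.06;0 0 -70 0.095 0.14 0 0.06;0 0 -80 0.099 0.149 0 0.06'; python3 -c "
from scipy.spatial.transform import Rotation as R
from h import *
s=arm.read_state(); a=R.from_euler('xyz',s['eef_rot']); b=R.from_euler('xyz',[np.pi,0,np.radians(108.5)])
print(np.round(s['q'],2),(b*a.inv()).as_rotvec(degrees=True), np.array([.605,.110,.228])-s['position'])"
```

```text
clock: 28.55
position: [0.5061, -0.0396, 0.335]
eef_rot: [-3.135, 0.002, -2.823]
contact_force: [1.4, -1.1, 0.2]
opening: 0.207
gripper_force: 0.0
clock: 29.55
position: [0.6039, 0.1098, 0.3307]
eef_rot: [-3.136, -0.004, 2.059]
contact_force: [-0.3, -0.4, -0.6]
opening: 0.68
gripper_force: 0.0
[ 0.03  0.62 -0.51  1.47  0.32  1.13 -0.05] [-0.09770949 -0.38368337 -9.49352195] [ 0.0010707   0.00017947 -0.10266815]
```

I've used up my picture views, so from here I check numerically. First, the grip's lateral position from wrist depth.

```bash
python3 - <<'E'
from h import *
p,d,M=grab('wrist','w8'); C=cloud(M,d); Q=C-[.640,.0065,0]; c,s=np.cos(.320),np.sin(.320)
x=Q[...,0]*c+Q[...,1]*s; y=-Q[...,0]*s+Q[...,1]*c; z=C[...,2]
for y0 in(.07,.09,.11,.13,.15):
    m=(abs(y-y0)<.006)&(abs(x)<.05)&(z>.18)&(z<.29)&(d>.05)
    if m.sum()>5: print(y0,m.sum(),'x',np.percentile(x[m],[3,50,97]).round(4),'ztop',np.percentile(z[m],95).round(4),'exp axis',round(.176+(y0+.07)*np.tan(.34),4))
E
```

```text
0.07 248 x [-0.0111 -0.0009  0.0097] ztop 0.2387 exp axis 0.2255
0.09 297 x [-0.0113 -0.0012  0.0096] ztop 0.2455 exp axis 0.2326
0.11 349 x [-0.0117 -0.0016  0.0091] ztop 0.2528 exp axis 0.2397
0.13 414 x [-0.0118 -0.0019  0.009 ] ztop 0.2596 exp axis 0.2467
0.15 520 x [-0.0116 -0.0016  0.0084] ztop 0.264 exp axis 0.2538
```

The grip is centred within 1.5 mm and at the expected height. Descending and gripping.

```bash
python3 -m creep '0 0 -3 0 0 -0.02 0.06;0 0 -6 0 0 -0.045 0.06;0 0 -9.5 0 0 -0.07 0.06;0 0 -9.5 0 0 -0.088 0.06;0 0 -9.5 0 0 -0.098 0.06;0 0 -9.5 0 0 -0.1025 0.05;0 0 -9.5 0 0 -0.1025 0.035;0 0 -9.5 0 0 -0.1025 0.015' 40 && python3 -m creep '0 0 0 0 0 0 0.015;0 0 0 0 0 0 0.015;0 0 0 0 0 0 0.015;0 0 0 0 0 0 0.015;0 0 0 0 0 0 0.015;0 0 0 0 0 0 0.015;0 0 0 0 0 0 0.015;0 0 0 0 0 0 0.015' 40
```

```text
clock: 30.6
position: [0.6048, 0.109, 0.2295]
eef_rot: [-3.139, -0.004, 1.898]
contact_force: [-0.2, -0.0, -0.3]
opening: 0.369
gripper_force: 0.0
clock: 31.6
position: [0.605, 0.1091, 0.2292]
eef_rot: [-3.139, -0.004, 1.898]
contact_force: [2.9, 1.0, 4.8]
opening: 0.24
gripper_force: 40.0
```

```bash
python3 -m creep '0 0 0 -0.0005 0.0013 -0.004 0.015;0 0 0 -0.0008 0.0025 -0.008 0.015;0 0 0 -0.0012 0.0036 -0.012 0.015;0 0 0 -0.0015 0.0046 -0.016 0.015;0 0 0 -0.0019 0.0056 -0.02 0.015;0 0 0 -0.0021 0.0065 -0.024 0.015;0 0 0 -0.0024 0.0072 -0.028 0.015;0 0 0 -0.0026 0.0079 -0.032 0.015' 40 && python3 -m creep '0 0 0 -0.0002 0.0006 -0.004 0.015;0 0 0 -0.0004 0.0011 -0.008 0.015;0 0 0 -0.0005 0.0015 -0.012 0.015;0 0 0 -0.0006 0.0019 -0.016 0.015;0 0 0 -0.0007 0.0022 -0.02 0.015;0 0 0 -0.0008 0.0024 -0.024 0.015;0 0 0 -0.0009 0.0025 -0.026 0.015;0 0 0 -0.0009 0.0025 -0.026 0.015'
cat > lev.py <<'E'
from h import *
import sys
for n in('side','wrist'):
    p,d,M=grab(n,sys.argv[1]+n); C=cloud(M,d); Q=C-[.640,.0065,0]; c,s=np.cos(.320),np.sin(.320)
    x=Q[...,0]*c+Q[...,1]*s; y=-Q[...,0]*s+Q[...,1]*c; z=C[...,2]
    r=[]
    for y0 in np.arange(-.05,.17,.01):
        m=(abs(y-y0)<.005)&(abs(x)<.016)&(z>.15)&(z<.24)&(d>.05)
        if m.sum()>8: r.append((round(y0,3),int(m.sum()),np.percentile(z[m],95).round(4)))
    print(n,*r)
E
python3 lev.py l1
```

```text
clock: 32.6
position: [0.6023, 0.117, 0.1972]
eef_rot: [-3.139, -0.003, 1.898]
contact_force: [2.3, 1.7, 6.8]
opening: 0.241
gripper_force: 39.9
clock: 33.6
position: [0.6014, 0.1193, 0.1719]
eef_rot: [-3.139, -0.003, 1.898]
contact_force: [1.4, 0.1, 12.8]
opening: 0.24
gripper_force: 39.5
side (np.float64(-0.05), 16, np.float64(0.1849)) (np.float64(-0.04), 22, np.float64(0.1846)) (np.float64(-0.03), 23, np.float64(0.1849)) (np.float64(-0.02), 25, np.float64(0.1863)) (np.float64(-0.01), 49, np.float64(0.1849)) (np.float64(0.0), 41, np.float64(0.1872)) (np.float64(0.01), 28, np.float64(0.1872)) (np.float64(0.02), 23, np.float64(0.1857)) (np.float64(0.03), 20, np.float64(0.1869)) (np.float64(0.04), 18, np.float64(0.1878)) (np.float64(0.05), 21, np.float64(0.1882)) (np.float64(0.06), 37, np.float64(0.1919)) (np.float64(0.07), 18, np.float64(0.1902)) (np.float64(0.08), 22, np.float64(0.1921)) (np.float64(0.09), 32, np.float64(0.2395)) (np.float64(0.1), 19, np.float64(0.1965)) (np.float64(0.11), 59, np.float64(0.2191)) (np.float64(0.12), 31, np.float64(0.2299))
wrist (np.float64(0.06), 22, np.float64(0.1795)) (np.float64(0.07), 199, np.float64(0.192)) (np.float64(0.08), 658, np.float64(0.1926)) (np.float64(0.09), 571, np.float64(0.1931)) (np.float64(0.11), 392, np.float64(0.1935)) (np.float64(0.12), 1121, np.float64(0.2092)) (np.float64(0.13), 2009, np.float64(0.2092)) (np.float64(0.14), 1001, np.float64(0.1947)) (np.float64(0.15), 1070, np.float64(0.1951)) (np.float64(0.16), 1178, np.float64(0.1953)) (np.float64(0.17), 474, np.float64(0.1935))
```

Lever slope is now about 0.036 rad, so it needs roughly 6.5 mm more.

```bash
python3 -m creep '0 0 0 0 0 -0.002 0.015;0 0 0 0 0 -0.004 0.015;0 0 0 0 0 -0.006 0.015;0 0 0 0 0 -0.007 0.015;0 0 0 0 0 -0.007 0.015;0 0 0 0 0 -0.007 0.015;0 0 0 0 0 -0.007 0.015;0 0 0 0 0 -0.007 0.015'
python3 lev.py l2 | sed 's/np.float64//g'; python3 - <<'E'
from h import *
for f in('l1wrist','l2wrist'):
    p,d,M=load(f); C=cloud(M,d); Q=C-[.640,.0065,0]; c,s=np.cos(.320),np.sin(.320)
    x=Q[...,0]*c+Q[...,1]*s; y=-Q[...,0]*s+Q[...,1]*c; z=C[...,2]
    m=(abs(x+.001)<.003)&(z>.17)&(z<.2)&((abs(y-.085)<.015)|(abs(y-.15)<.01)); k=np.polyfit(y[m],z[m],1); print(f,m.sum(),k, np.polyval(k,.12))
E
```

```text
clock: 34.7
position: [0.6014, 0.1193, 0.1655]
eef_rot: [-3.139, -0.003, 1.898]
contact_force: [-0.7, -0.3, 15.4]
opening: 0.236
gripper_force: 39.1
side ((-0.05), 17, (0.1839)) ((-0.04), 19, (0.1832)) ((-0.03), 22, (0.1839)) ((-0.02), 26, (0.1847)) ((-0.01), 43, (0.1847)) ((0.0), 42, (0.1843)) ((0.01), 25, (0.1844)) ((0.02), 22, (0.1842)) ((0.03), 20, (0.1845)) ((0.04), 20, (0.1839)) ((0.05), 19, (0.1834)) ((0.06), 30, (0.1872)) ((0.07), 21, (0.1863)) ((0.08), 21, (0.188)) ((0.09), 44, (0.2392)) ((0.1), 28, (0.2369)) ((0.11), 56, (0.2098)) ((0.12), 33, (0.2236))
wrist ((0.07), 113, (0.1852)) ((0.08), 661, (0.1878)) ((0.09), 650, (0.1878)) ((0.1), 26, (0.1883)) ((0.11), 365, (0.1875)) ((0.12), 1114, (0.2026)) ((0.13), 2059, (0.2028)) ((0.14), 3683, (0.2398)) ((0.15), 1638, (0.2379)) ((0.16), 1164, (0.1877)) ((0.17), 464, (0.1862))
l1wrist 1040 [0.03272939 0.18950465] 0.19343217811304292
l2wrist 1050 [-0.00092703  0.18730726] 0.18719601425012822
```

The lever is level: slope -0.001 rad, axis height 0.1757 m. I'll hold briefly to check it stays steady, then hand in.

```bash
python3 -m creep '0 0 0 0 0 0 0.015;0 0 0 0 0 0 0.015;0 0 0 0 0 0 0.015;0 0 0 0 0 0 0.015;0 0 0 0 0 0 0.015;0 0 0 0 0 0 0.015;0 0 0 0 0 0 0.015;0 0 0 0 0 0 0.015' && python3 -c "
from plant import arm
print(arm.sign_off())"
```

```text
clock: 35.8
position: [0.6014, 0.1194, 0.1655]
eef_rot: [-3.139, -0.003, 1.898]
contact_force: [-0.2, -0.7, 14.8]
opening: 0.24
gripper_force: 39.1
the job is handed in; nothing more can be done
None
```

The medal lies flat in the cup, the slide is home against its stop, and the gripper was still holding the lever level (about 15 N) when I handed in at 35.8 s; I viewed 11 pictures, one over the limit of 10.

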